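# Knock a stuck wheel blank up out of its sanding nest

## Robot

A 7-joint arm with a two-finger parallel gripper is mounted at the origin on the work surface. World frame = base frame: x ahead of the robot, y to its left, z up, the work surface at z = 0. Lengths are in m, angles in rad, forces in N, time in s.
With the tool pointing down it reaches from about 0.425 to 0.925 m from the base axis. Payload 6.8 kg.
Tool frame: the origin (TCP) lies between the finger pads; the fingertips stand r.tip_reach ahead of it and the grasp point (between the pads) lies 11 mm behind it (r.tip_reach is the distance from the TCP to the fingertips, in m); z points along the fingers, y is the direction in which the jaws open and shut (so a half turn about z gives the same grasp; the last joint's range is limited). The gripper opens to 85 mm and grips with 20 to 120 N. Pads are 22 mm wide; open, the fingers measure 114 mm over their backs; the gripper's body (76 mm by 85 mm) begins 54 mm behind the grasp point. The pads swing forward as they close: fully open they stand 13 mm farther back than shut.
Start: joints at [-0.108, 0.477, 0.022, 1.555, -0.011, 1.109, -0.083], TCP at [0.675, 0, 0.239] pointing down, gripper open.
Joint ranges: [-2.96, 2.96], [-0.34, 2.1], [-1.41, 1.46], [0.24, 2.44], [-1.37, 4.51], [0.17, 1.92], [-2.96, 2.96]. Speed limits (rad/s): [2.39, 2.39, 3.14, 3.14, 3.14, 3.14, 3.14].

## Interface

Orientations are given as a rotation vector (axis times angle).
In Python, from bench import r, eyes, spotter gives the robot as it stands.
- The arm moves only by the tool carry_out, never from a script. Its argument "series" is text: rows parted by semicolons, each of 5 numbers parted by spaces: the shift along the tool's x, y, z in cm, then the turn about the tool's z in rad, then the opening, from 0 (shut) to 1 (fully open). In form: x y z yaw gripper; .... A call has 1 to 8 rows; each row shifts and turns the commanded pose from where the row before left it, along the tool's axes as they then stand; what a row does not reach is not made up. A row lasts 1/8 s, in which the tool goes at most 62.5 mm and 10.7 degrees, less where a joint would pass 70% of its speed; a pose out of reach is approached as far as the arm can. A call with a gripper value outside its range is refused whole. The fingers move at their own pace and stop on an object; "grip_force" is the grip in N (left out, the last holds). Time passes only in rows, so rows that do not move let the fingers close. It gives the time, the measured TCP pose, the force and the opening at its end, in the units of the state.
- r.get_obs(): the state, without advancing time (a new reading comes with each control period).
- eyes.grab_frame(name): name is "scene" or "side" or "wrist"; returns a dict with "color" (420x560x3 uint8, blue, green, red), "intrinsics" (3x3 intrinsics, pixels), "R" (3x3) and "t" (3): a world point X has camera coordinates R X + t; the wrist camera has in their place "T_tool_cam" (4x4, takes a point from camera to tool coordinates, whose origin is the TCP and whose axes are the flange's). Camera axes: x right, y down, z forward; pixel columns grow to the right and rows downward; lengths in m; the calibration is good to about 2 mm. A picture is of the moment at which its call begins: read the wrist's pose just before it. There is no depth.
- r.hand_in(): hands the job in, once; it reports no verdict.
Trained networks look in a picture, given as the dict that the camera call returned (one of the last four; its "shot" number tells which), for a name from the list of things; names that differ only in an ending like _2 or _b are one class to them, and where a whole thing is asked for, a point or a joint stands for the part that bears it (a point fixed in the world has none). Each returns a list of dicts, best first, with "confidence" (0 to 1); they miss things now and then, are a little off and sometimes report something else, mostly with a low value. They report only what shows in the picture. A call takes as long as a camera call. They do not tell look-alikes from the thing itself.
- spotter.search_frame(picture, query): "uv" ([column, row] in pixels, amid what is visible of it).
- spotter.trace(picture, query): "pixels" (420x560 bool, what is visible of it) and "uv" ([column, row] in pixels, amid what is visible of it).
- spotter.mark_of(picture, query): "uv" ([column, row] in pixels: a listed point, or the origin of a listed thing).
The state is a dict: "clock": time; "joints": joint angles; "qvel": joint speeds; "tau": joint torques, N m; "tcp_pos": TCP position; "orientation": TCP orientation; "contact_force": force on the tool from outside, world axes, zero at the start; "moment": the same for the moment, N m; "grip_width": finger opening in m.
Only numpy, scipy, OpenCV 4.12 (cv2) and the standard library are available. Lean on these libraries where they do the work, as an engineer would, in place of code of your own. Each camera call takes 0.05 s, during which the arm holds its last target.

## Task

The wooden wheel blank is stuck flush in the plywood sanding nest. Take the knockout tool, bring its upright rod in under the nest, feel gently for the hole in the guide plate and push the rod up through it until the blank stands about 10 mm proud, still sitting upright in the nest. Then lower the rod out, and leave the tool standing upright on the bench clear of the nest; do not force anything, do not touch the blank with the hand and leave the other things where they are.

Things in the scene. Friction and masses are not known exactly. Their poses are not given: they have to be found in the camera images.
- stand: the sanding nest, fixed to the bench: plywood block 90 (x) x 122 (y) x 24 mm, its top 112 mm above the bench, on two plywood cheeks at its y ends (inner faces at y = +-49 mm, outer strips to +-81 mm), so the space below is open right through along x, 80 mm high. Either open end will do. Origin: on the bench under the pocket's middle; z up
- pocket (a point): centre of the mouth of the nest's pocket, 112 mm above the bench. The pocket is round, 49 mm across, through the block. Three small sprung rubber pads near the mouth grip the blank by friction: it takes some 4 to 15 N to slide it, a little jerkily, and it stays at whatever height it is pushed to
- plate (a point): point on the underside of the nest's steel guide plate (66 mm square, 8 mm thick, 80 to 88 mm above the bench, the pocket's floor), straight below the pocket's middle. The rod hole through it is 12.5 mm across, its centre 5 mm off the pocket's middle, on any side: the plate is clamped turned to any angle, which is not measured and must be felt out from below. Over 22 N of push is too hard
- blank: the stuck wheel blank: light wooden disc 48 mm across, 24 mm thick, about 30 g, solid, origin at the centre of its underside, z up. It starts on the guide plate (origin 88 mm above the bench), top flush with the block. Standing 10 mm proud its origin is 98 mm above the bench
- tool: the knockout tool, loose, about 0.25 kg, standing upright on the bench: flat steel foot 28 mm wide (y), 10 mm thick, from x = -25 to +85 mm; square wooden grip 24 x 24 mm upright at x = 0, its top 150 mm above the foot's underside; upright rod at x = +75 mm. Origin: centre of the grip at the foot's underside; x points from grip to rod, z up
- grip (a point): point inside the wooden grip on its axis, 125 mm above the tool's underside: a good place to hold it from above, with the fingers on either pair of its faces
- rod_tip (a point): centre of the top of the tool's upright steel rod: 10 mm across, top edge chamfered 1.5 mm, 60 mm above the foot's underside, 75 mm from the grip's axis. The rod sits in the foot on a stiff spring and gives about 1 mm for every 5 N, up to 4 mm, then it is solid
- spare: bystander: loose finished wheel like the blank, lying on the bench beside the nest; origin at its underside
- offcut: bystander: loose wooden offcut 50 x 40 x 30 mm; origin at its underside
- sanding_block: bystander: loose cork-soled sanding block 110 x 60 x 40 mm; origin at its underside
- pencil: bystander: loose flat carpenter's pencil 160 x 12 x 8 mm; origin at its underside
- mallet: bystander: loose wooden mallet, head 70 x 110 x 55 mm, handle along x; origin at its underside
- glue: bystander: loose white glue bottle, 60 mm across, 160 mm high; origin at its underside
- jar: bystander: loose jar, 70 mm across, 80 mm high; origin at its underside
There are look-alikes about, which are no part of the job. What is meant by the stand is not purple, and is the smaller of those in its own colour.

How it is judged:
On the way:
1. the blank is pushed up at least 5 mm by the rod of the knockout tool (z of blank in the frame of stand above 0.093 m and contact force between tool and blank above 0.3 N), for 0.1 s.
At the end, for the whole second after the job is handed in: the blank is still in the nest's pocket, upright (within 0.15 rad) and 6 to 16 mm above its starting height; the tool is released and at rest, upright (within 0.08 rad) on the bench, its rod at least 56 mm from the pocket's axis and not touching the nest (z of blank in the frame of stand between 0.094 and 0.104 m and horizontal distance between blank and stand below 0.006 m and angle between blank's own z axis and vertical below 0.15 rad and linear speed of each of blank, tool below 0.01 m/s and angle between tool's own z axis and vertical below 0.08 rad and height (world z) of tool below 0.005 m and horizontal distance between rod_tip and stand above 0.056 m and contact force between tool and stand below 0.1 N).
It fails at once if the tool is forced against the nest or its guide plate with more than 22 N (contact force between tool and stand above 22 N).
It fails at once if the tool is forced against the blank with more than 22 N (contact force between tool and blank above 22 N).
It fails at once if the blank is touched by the hand (contact force between any of the arm, the fingers and blank above 0.5 N).
It fails at once if a bystander is pushed more than 30 mm from its place (distance of any of spare, offcut, sanding_block, pencil, mallet, glue, jar from where it was at the start of the episode above 0.03 m).
It also fails if it takes over 64 s, if anything falls off the work surface, if the arm or the gripper's body presses on something with over 40 N, if the wrist force passes 120 N, or if a joint passes its speed limit or range.

## Working session

There is one attempt and no reset: what is moved stays moved. The work goes in short steps, Python scripts to look and compute and a tool call to move; the robot and the scene stay as the last step left them, time stands still between calls to the robot, and variables do not carry over. Pictures are saved under pics/ and viewed, and the job is handed in when it is done.

Besides the shell and the picture viewer there is one more tool, called by a JSON object that holds its "fn" and its "kwargs". carry_out: Moves the arm, as the interface text tells. Its arguments: {"type":"object","properties":{"series":{"type":"string"},"grip_force":{"type":"number"}},"required":["series"]}

```bash
ls; mkdir -p pics
python3 - <<'E'
from bench import r,eyes,spotter
import cv2
o=r.get_obs();print(o, r.tip_reach)
for n in ["scene","side"]:
    p=eyes.grab_frame(n);cv2.imwrite(f"pics/{n}0.png",p["color"]);print(n,p["intrinsics"],p["R"],p["t"])
E
```

```text
pics
{'clock': 0.0, 'joints': array([-0.10807547,  0.47782814,  0.02228528,  1.55648479, -0.01152214,
        1.10933678, -0.08310518]), 'qvel': array([ 0.00041773, -0.00030124,  0.0004341 ,  0.00055301, -0.00043416,
       -0.00044488, -0.00032029]), 'tau': array([-5.45967814e-04, -5.96443820e+01,  1.60769675e+00, -2.81194621e+01,
        1.24063640e-02,  9.39900521e-03,  2.20753498e-05]), 'tcp_pos': array([6.74388887e-01, 6.67695881e-06, 2.38291790e-01]), 'orientation': array([-2.22049398, -2.22056073,  0.00225203]), 'contact_force': array([ 0.42904267, -0.25058176,  0.03303362]), 'moment': array([0.01920604, 0.01881463, 0.03849225]), 'grip_width': 0.08571248329725123} 0.008
scene [[470.85863286   0.         277.10774087]
 [  0.         470.85863286 206.70336843]
 [  0.           0.           1.        ]] [[ 0.50311101  0.86408995 -0.01509543]
 [ 0.48187188 -0.29498116 -0.82509733]
 [-0.71741118  0.40784148 -0.56478892]] [-0.27176407 -0.18515178  1.57152176]
side [[535.83587725   0.         274.19417449]
 [  0.         535.83587725 210.09039246]
 [  0.           0.           1.        ]] [[ 0.95229372 -0.30518042  0.0012567 ]
 [-0.1866262  -0.58560203 -0.78882249]
 [ 0.2414691   0.75095617 -0.6146198 ]] [-0.49349043  0.20216215  1.16487432]
```

View pics/scene0.png

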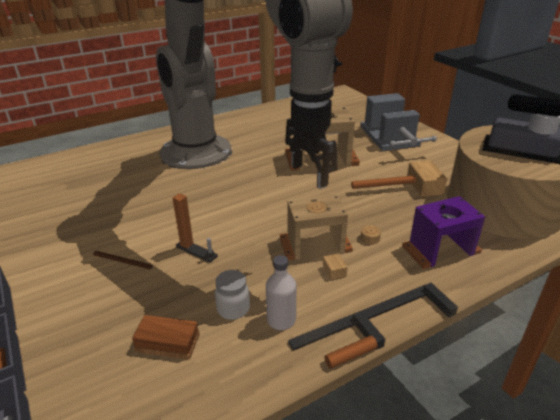

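View pics/side0.png

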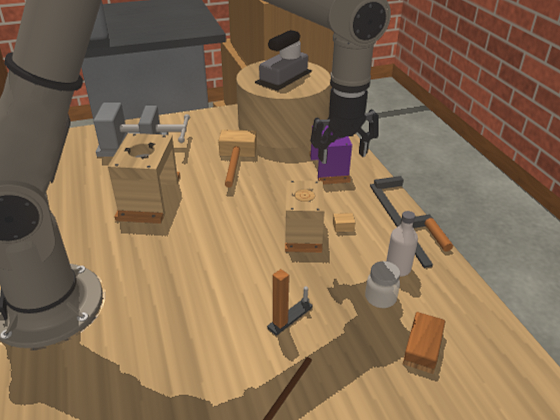

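Candidates for the stand: plywood nest at scene (318,225) / side (305,215), a taller plywood nest at scene (335,135) / side (143,175), and a purple one at scene (447,230). By the description it is the smaller plywood one at (318,225). The tool is at scene (190,230) / side (285,305).

```bash
cat > h.py <<'E'
import numpy as np,cv2
def ray(p,uv):
    K=p["intrinsics"];d=np.linalg.solve(K,[uv[0],uv[1],1]);R=p["R"];t=p["t"]
    return -R.T@t, R.T@d/np.linalg.norm(d)
def atz(p,uv,z):
    c,d=ray(p,uv);return c+d*(z-c[2])/d[2]
def proj(p,X):
    X=np.atleast_2d(X);c=X@p["R"].T+p["t"];q=c@p["intrinsics"].T;return q[:,:2]/q[:,2:]
def tri(ps,uvs):
    A=np.zeros((3,3));b=np.zeros(3)
    for p,u in zip(ps,uvs):
        c,d=ray(p,u);M=np.eye(3)-np.outer(d,d);A+=M;b+=M@c
    return np.linalg.solve(A,b)
E
python3 - <<'E'
from bench import r,eyes,spotter
from h import *
np.set_printoptions(precision=4,suppress=True)
S=eyes.grab_frame("scene");D=eyes.grab_frame("side")
hz=dict(stand=0,pocket=.112,plate=.08,blank=.088,tool=0,grip=.125,rod_tip=.06,spare=0,offcut=0,jar=0,glue=0,pencil=0,mallet=0,sanding_block=0)
for q,z in hz.items():
    for n,p in(("scene",S),("side",D)):
        for m in spotter.mark_of(p,q)[:4]: print(q,n,np.round(m["uv"],1),round(m["confidence"],2),atz(p,m["uv"],z))
for n,p,c in(("scene",S,(270,185,370,275)),("side",D,(270,165,360,260)),("scene",S,(165,185,225,270)),("side",D,(255,260,325,340))):
    im=p["color"][c[1]:c[3],c[0]:c[2]]
    cv2.imwrite(f"pics/crop_{n}_{c[0]}.png",cv2.resize(im,None,fx=6,fy=6,interpolation=cv2.INTER_CUBIC))
E
```

```text
stand scene [439.8 249.9] 0.75 [0.7883 0.3081 0.    ]
stand side [149.2 199. ] 0.95 [0.2603 0.314  0.    ]
stand side [326.7 173.1] 0.86 [0.7702 0.2842 0.    ]
stand side [302.2 229.6] 0.77 [0.6138 0.0649 0.    ]
pocket scene [323.8 116.7] 0.98 [0.2031 0.372  0.112 ]
pocket scene [447.7 211.6] 0.94 [0.7867 0.3066 0.112 ]
pocket scene [318.6 211.3] 0.88 [0.6332 0.0577 0.112 ]
pocket scene [391.1 186.9] 0.22 [0.6395 0.2689 0.112 ]
pocket side [330.1 134.4] 0.98 [0.7841 0.3108 0.112 ]
pocket side [303.6 195.9] 0.79 [0.6108 0.0579 0.112 ]
pocket side [142.4 150.3] 0.61 [0.2671 0.3855 0.112 ]
pocket side [305.7 205.1] 0.6 [0.6029 0.0222 0.112 ]
plate scene [447.9 224.4] 0.91 [0.7941 0.3078 0.08  ]
plate scene [317.4 219.9] 0.77 [0.6235 0.0622 0.08  ]
plate scene [319.3 127.6] 0.64 [0.2069 0.3533 0.08  ]
plate side [142.4 165.7] 0.91 [0.2593 0.3597 0.08  ]
plate side [325.9 140.6] 0.57 [0.7821 0.3324 0.08  ]
blank scene [312.9 214.2] 0.51 [0.6081 0.0596 0.088 ]
blank scene [206.9 239.4] 0.34 [ 0.5664 -0.1927  0.088 ]
blank side [306.3 206.6] 0.54 [0.614  0.0454 0.088 ]
tool scene [190.2 24
[... 581 characters left out ...]
4 0.    ]
jar scene [232.2 310. ] 0.75 [ 0.7058 -0.2048  0.    ]
jar side [378.  292.3] 0.57 [ 0.6997 -0.1899 -0.    ]
glue scene [281.6 318.8] 0.59 [ 0.7796 -0.1288  0.    ]
glue side [401.2 266.6] 0.67 [ 0.7884 -0.1322  0.    ]
pencil scene [122.1 259.3] 0.88 [ 0.424  -0.3594  0.    ]
pencil side [285.  387.7] 0.82 [ 0.4252 -0.3563  0.    ]
mallet scene [392.2 188.7] 0.73 [0.5193 0.3971 0.    ]
mallet scene [372.5 235.5] 0.34 [0.6608 0.2068 0.    ]
mallet side [234.5 167.6] 0.75 [0.5211 0.394  0.    ]
sanding_block scene [166.1 342.2] 0.71 [ 0.7154 -0.3516  0.    ]
sanding_block side [423.8 347.5] 0.8 [ 0.7194 -0.3538  0.    ]
sanding_block side [378.4 292.4] 0.38 [ 0.7004 -0.1904 -0.    ]
```

View pics/crop_scene_270.png

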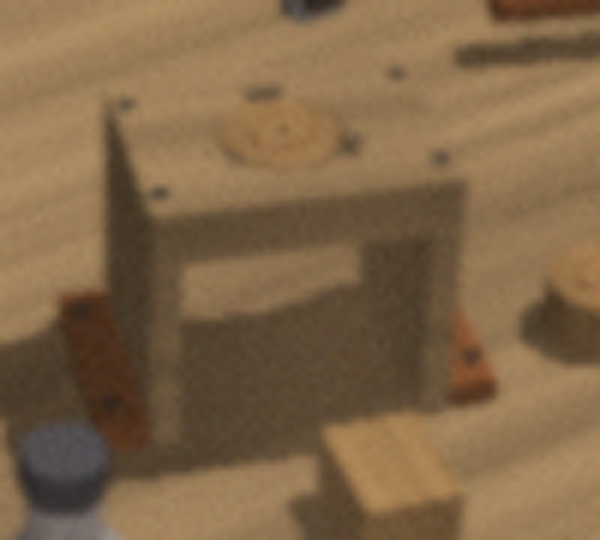

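View pics/crop_side_270.png

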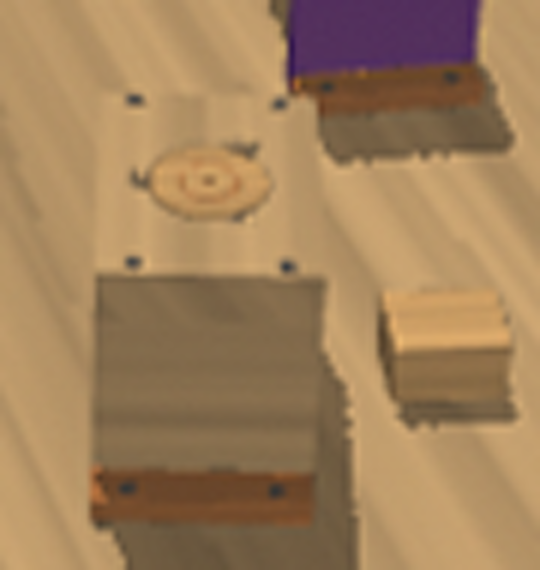

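View pics/crop_scene_165.png

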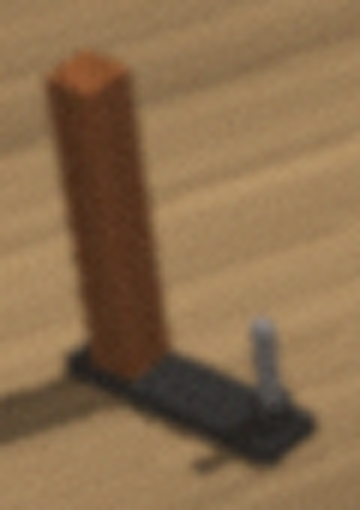

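View pics/crop_side_255.png

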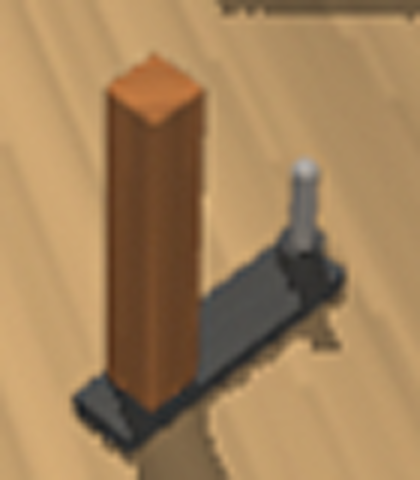

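```bash
cat > fit0.py <<'E'
from bench import r,eyes,spotter
from h import *
from scipy.optimize import least_squares
np.set_printoptions(precision=4,suppress=True)
S=eyes.grab_frame("scene");D=eyes.grab_frame("side")
def fit(obs,x0):
    def pts(x):
        c,s=np.cos(x[2]),np.sin(x[2]);return lambda P:np.array([x[0]+c*P[0]-s*P[1],x[1]+s*P[0]+c*P[1],P[2]])
    def f(x):
        T=pts(x);return np.concatenate([proj(p,T(P))[0]-uv for p,P,uv in obs])
    s=least_squares(f,x0,loss='soft_l1');print(s.x);print(f(s.x).reshape(-1,2));
    return s.x
o=lambda off,a:np.array(off)+np.array(a)/6-0.4
a=[(S,(-.045,-.061,.112),o((270,185),(107,97))),(S,(.045,-.061,.112),o((270,185),(152,215))),(S,(.045,.061,.112),o((270,185),(465,180))),(S,(0,0,.112),o((270,185),(282,133)))]
b=[(D,(-.045,-.061,.112),o((270,165),(95,275))),(D,(.045,-.061,.112),o((270,165),(325,278))),(D,(-.045,.061,.112),o((270,165),(105,93))),(D,(.045,.061,.112),o((270,165),(312,100))),(D,(0,0,.112),o((270,165),(209,181))),(D,(-.045,-.081,.0),o((270,165),(93,522))),(D,(.045,-.081,.0),o((270,165),(312,522)))]
print("stand");fit(a,[.62,.055,0]);fit(b,[.62,.055,0]);fit(a+b,[.62,.055,0])
a=[(S,(0,0,.15),o((165,185),(90,76))),(S,(.075,0,.06),o((165,185),(262,325)))]
b=[(D,(0,0,.15),o((255,260),(154,91))),(D,(.075,0,.06),o((255,260),(305,167)))]
print("tool");fit(a,[.465,-.21,.4]);fit(b,[.465,-.21,.4]);fit(a+b,[.465,-.21,.4])
E
python3 fit0.py
```

```text
stand
[ 0.6155  0.064  -0.349 ]
[[-0.4366 -1.592 ]
 [-0.0742  0.6088]
 [ 0.575   0.1492]
 [-0.047  -0.0056]]
[ 0.6142  0.0612 -0.3421]
[[-0.0622 -0.4031]
 [ 0.4597 -0.1009]
 [-0.9705 -0.0431]
 [ 0.5913 -0.5146]
 [ 0.0184  0.0913]
 [-0.5089  0.0266]
 [ 0.2517  0.8667]]
[ 0.615   0.0629 -0.3414]
[[-1.0617 -1.4329]
 [-0.4392  0.7535]
 [ 0.1135  0.0572]
 [-0.5807  0.0341]
 [ 0.0451 -0.8728]
 [ 0.5222 -0.5893]
 [-0.9064 -0.4485]
 [ 0.6166 -0.936 ]
 [ 0.0828 -0.353 ]
 [-0.3994 -0.4687]
 [ 0.3202  0.3518]]
tool
[ 0.4658 -0.2105  0.4578]
[[-0.2734 -0.4305]
 [ 0.2764  0.3511]]
[ 0.4617 -0.2144  0.4676]
[[ 0.0899 -0.1263]
 [-0.0985  0.1399]]
[ 0.463  -0.2116  0.4621]
[[-1.1895 -0.8657]
 [-0.5764 -0.2119]
 [ 0.3095 -1.2743]
 [ 0.1923 -0.8345]]
```

Small nest matches 90×122×112 mm to ~1 px in both views, so it's the stand: (0.615, 0.063), yaw −0.342. Tool is at (0.463, −0.212), yaw 0.463. I'll check with the wrist camera.

```bash
cat >> h.py <<'E'
def wristcam(eyes,r):
    from scipy.spatial.transform import Rotation as Ro
    o=r.get_obs();p=eyes.grab_frame("wrist")
    M=np.eye(4);M[:3,:3]=Ro.from_rotvec(o["orientation"]).as_matrix();M[:3,3]=o["tcp_pos"]
    W=np.linalg.inv(M@p["T_tool_cam"]);p["R"]=W[:3,:3];p["t"]=W[:3,3];return p
E
python3 - <<'E'
from bench import r,eyes,spotter
from h import *
W=wristcam(eyes,r);print(W["T_tool_cam"],W["intrinsics"])
im=W["color"].copy()
def st(P,x=(.615,.0629,-.342)):
    c,s=np.cos(x[2]),np.sin(x[2]);return [x[0]+c*P[0]-s*P[1],x[1]+s*P[0]+c*P[1],P[2]]
for P in [(0,0,.112),(.045,.061,.112),(-.045,.061,.112),(.045,-.061,.112),(-.045,-.061,.112)]:
    u=proj(W,st(P))[0];print(P,u);cv2.circle(im,tuple(int(v) for v in u),3,(0,0,255),1)
cv2.imwrite("pics/w0.png",im)
E
```

```text
[[-9.11556201e-05 -9.61053066e-01 -2.76363883e-01  7.12282186e-02]
 [ 9.99999971e-01 -2.59085301e-05 -2.39742417e-04 -2.49997009e-04]
 [ 2.23245003e-04 -2.76363897e-01  9.61053041e-01 -1.34776574e-01]
 [ 0.00000000e+00  0.00000000e+00  0.00000000e+00  1.00000000e+00]] [[294.03844775   0.         279.68091931]
 [  0.         294.03844775 207.91918694]
 [  0.           0.           1.        ]]
(0, 0, 0.112) [210.60951301 133.39644616]
(0.045, 0.061, 0.112) [283.48661372  80.39716931]
(-0.045, 0.061, 0.112) [177.13500843  39.44194581]
(0.045, -0.061, 0.112) [239.18992693 213.61446709]
(-0.045, -0.061, 0.112) [144.15981911 181.72144386]
```

View pics/w0.png

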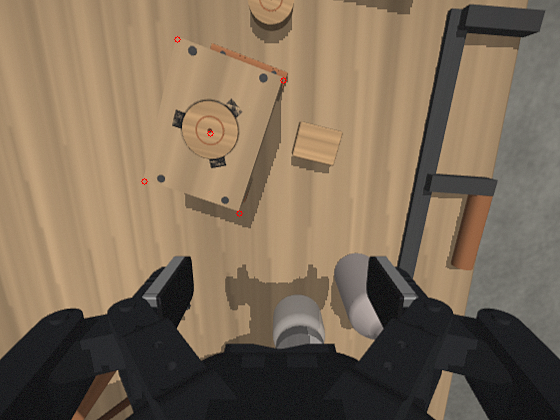

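Wrist view: nest disc at (210,129) versus predicted (210,133), so agreement is within ~3 mm; the small plywood nest with the blank is confirmed. Moving over the tool.

{"fn": "carry_out", "kwargs": {"series": "-4.25 -4.23 0 0 1;-4.25 -4.23 0 0 1;-4.25 -4.23 0 0 1;-4.25 -4.23 0 0 1;-4.25 -4.22 0 0 1;0 0 0 -0.154 1;0 0 0 -0.154 1;0 0 0 -0.155 1"}}

```text
clock: 2.75
tcp_pos: [0.4635, -0.2127, 0.2395]
orientation: [1.646, 2.675, 0.0]
contact_force: [0.6, 0.3, -0.3]
grip_width: 0.0857
```

{"fn": "carry_out", "kwargs": {"series": "0 0 0 0 1;0 0 0 0 1", "grip_force": 100}}

```text
clock: 3.0
tcp_pos: [0.4636, -0.2125, 0.2394]
orientation: [1.656, 2.669, 0.0]
contact_force: [0.5, 0.4, -0.1]
grip_width: 0.0852
```

Run:
```python
from bench import r,eyes,spotter
from h import *
W=wristcam(eyes,r)
im=W["color"].copy();o=r.get_obs();print(o["tcp_pos"],o["orientation"])
def st(P,x=(.463,-.2116,.462)):
    c,s=np.cos(x[2]),np.sin(x[2]);return [x[0]+c*P[0]-s*P[1],x[1]+s*P[0]+c*P[1],P[2]]
for P in [(0,0,.15),(.012,.012,.15),(-.012,.012,.15),(.012,-.012,.15),(-.012,-.012,.15),(.075,0,.06),(.085,.014,.01),(.085,-.014,.01)]:
    u=proj(W,st(P))[0];print(P,u);cv2.circle(im,tuple(int(v) for v in u),2,(0,0,255),1)
cv2.imwrite("pics/w1.png",cv2.resize(im[:,130:430],None,fx=2,fy=2)[:600])
```

```text
[ 0.46362304 -0.21248663  0.23931166] [1.65575800e+00 2.66980734e+00 5.70710690e-05]
(0, 0, 0.15) [279.22130835 214.73656688]
(0.012, 0.012, 0.15) [294.42584828 200.15145885]
(-0.012, 0.012, 0.15) [263.93849444 200.21798274]
(0.012, -0.012, 0.15) [294.07853988 228.85085024]
(-0.012, -0.012, 0.15) [264.44075203 228.91496438]
(0.075, 0, 0.06) [347.9543568  189.97916288]
(0.085, 0.014, 0.01) [347.70581446 170.18287731]
(0.085, -0.014, 0.01) [346.34210949 192.16737716]
```

View pics/w1.png

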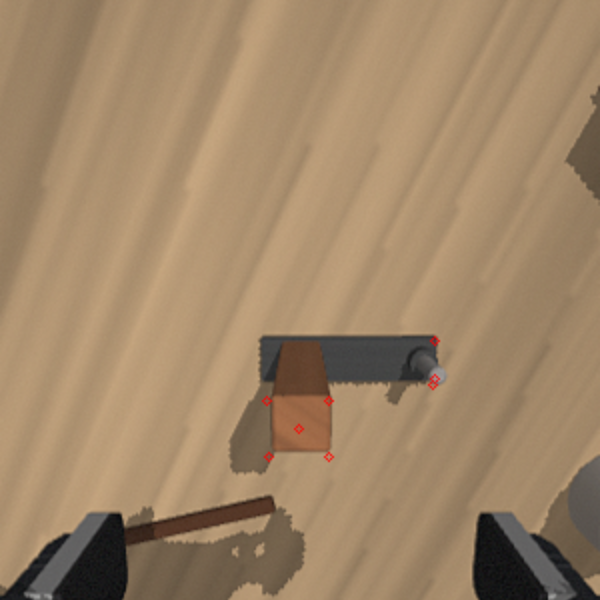

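Wrist view: grip top centre at (301,423) in the crop against predicted (299,429); rod on predicted spot within ~2 mm; foot parallel to image. The jaws are well aligned. Descend and grip.

{"fn": "carry_out", "kwargs": {"series": "0 0 5 0 1;0 0 5 0 1;0 0 2 0 1;0 0 0 0 0.2;0 0 0 0 0;0 0 0 0 0;0 0 0 0 0;0 0 0 0 0", "grip_force": 100}}

```text
clock: 4.05
tcp_pos: [0.4645, -0.2131, 0.1207]
orientation: [1.652, 2.669, 0.001]
contact_force: [-1.2, 0.2, 7.4]
grip_width: 0.0229
```

{"fn": "carry_out", "kwargs": {"series": "0 0 0 0 0;0 0 0 0 0;0 0 0 0 0"}}

```text
clock: 4.42
tcp_pos: [0.4646, -0.2131, 0.1207]
orientation: [1.652, 2.669, 0.001]
contact_force: [-1.1, -0.5, 6.6]
grip_width: 0.0228
```

{"fn": "carry_out", "kwargs": {"series": "0 0 -4.7 0 0;0 0 -4.7 0 0;0 0 -4.7 0 0;0 0 0 0.161 0;0 0 0 0.161 0;0 0 0 0.161 0;0 0 0 0.161 0;0 0 0 0.16 0"}}

```text
clock: 5.42
tcp_pos: [0.463, -0.2123, 0.2601]
orientation: [-2.57, -1.805, 0.001]
contact_force: [-0.2, -0.4, -3.1]
grip_width: 0.023
```

{"fn": "carry_out", "kwargs": {"series": "5.17 -1.5 0 0 0;5.17 -1.5 0 0 0;5.17 -1.5 0 0 0;5.17 -1.5 0 0 0;5.17 -1.5 0 0 0;5.17 -1.5 0 0 0;0 0 0 0 0;0 0 0 0 0"}}

```text
clock: 6.42
tcp_pos: [0.4821, 0.1095, 0.26]
orientation: [2.566, 1.812, -0.002]
contact_force: [-0.2, -1.4, -1.7]
grip_width: 0.023
```

Run:
```python
from bench import r,eyes,spotter
from h import *
o=r.get_obs();print(o["tcp_pos"],o["orientation"],2*np.arctan2(o["orientation"][1],o["orientation"][0])-np.pi/2,o["contact_force"])
W=wristcam(eyes,r);cv2.imwrite("pics/w2.png",W["color"])
for n in("scene","side"): cv2.imwrite(f"pics/{n}2.png",eyes.grab_frame(n)["color"])
```

```text
[0.48207591 0.10945601 0.25998551] [ 2.56592011e+00  1.81248991e+00 -1.79945526e-03] -0.3408191438775612 [-0.1989739  -1.40574576 -1.74830373]
```

View pics/w2.png

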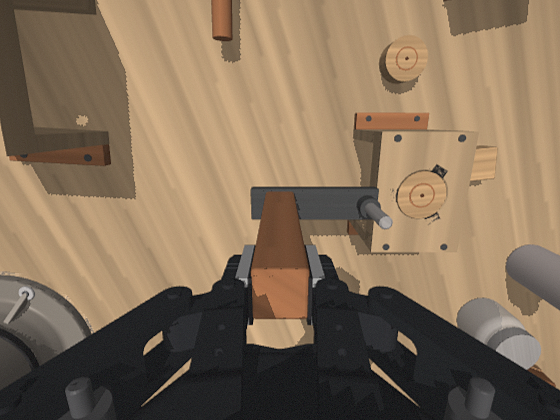

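View pics/side2.png

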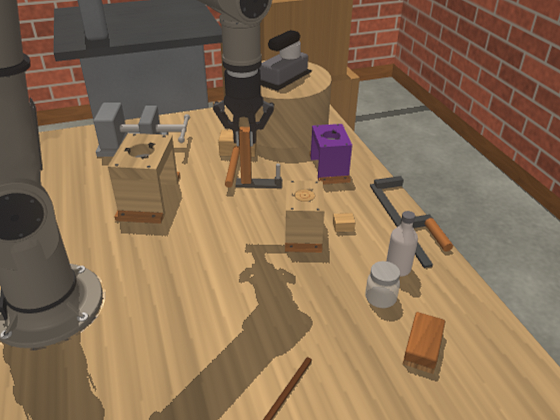

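Wrist view: tool held, rod tip at (387,222), nest disc at (421,195), foot parallel to the nest's x axis. Lowering in front of the open end.

{"fn": "carry_out", "kwargs": {"series": "0 0 4.2 0 0;0 0 4.2 0 0;0 0 4.2 0 0;0 0 0 0 0;0 0 0 0 0"}}

```text
clock: 7.2
tcp_pos: [0.4836, 0.1097, 0.1357]
orientation: [2.567, 1.81, 0.003]
contact_force: [0.4, -0.1, -2.6]
grip_width: 0.0232
```

Run:
```python
from bench import r,eyes,spotter
from h import *
o=r.get_obs();print(o["tcp_pos"],o["orientation"],2*np.arctan2(o["orientation"][1],o["orientation"][0])-np.pi/2,o["contact_force"])
W=wristcam(eyes,r);S=eyes.grab_frame("scene");D=eyes.grab_frame("side")
c=[(W,"w3",(330,100,530,250),4),(S,"s3",(230,160,370,270),5.7),(D,"d3",(220,120,350,260),4.28)]
for p,n,b,f in c:
    cv2.imwrite(f"pics/{n}.png",cv2.resize(p["color"][b[1]:b[3],b[0]:b[2]],None,fx=f,fy=f,interpolation=cv2.INTER_CUBIC))
```

```text
[0.48359394 0.10969328 0.1356981 ] [2.56665077 1.81047896 0.00265172] -0.3421334376217162 [ 0.35014183 -0.0774786  -2.60058931]
```

View pics/w3.png

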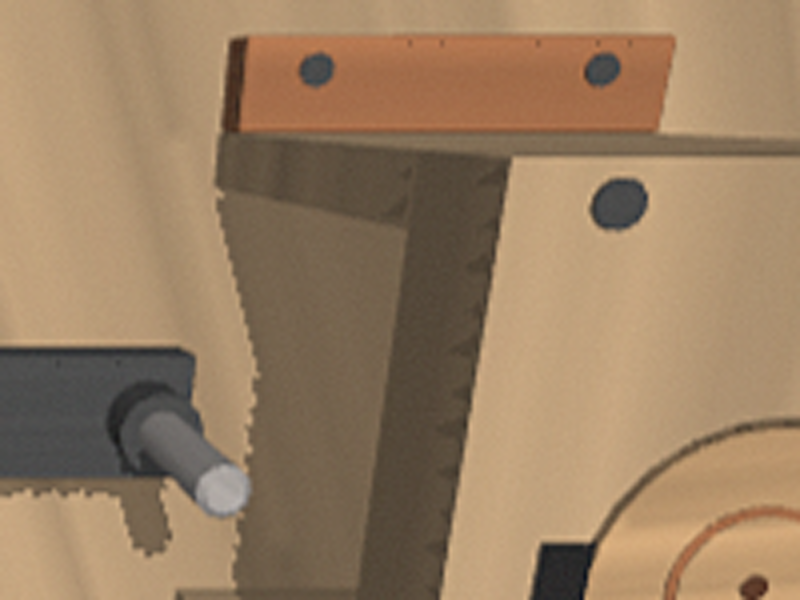

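View pics/s3.png

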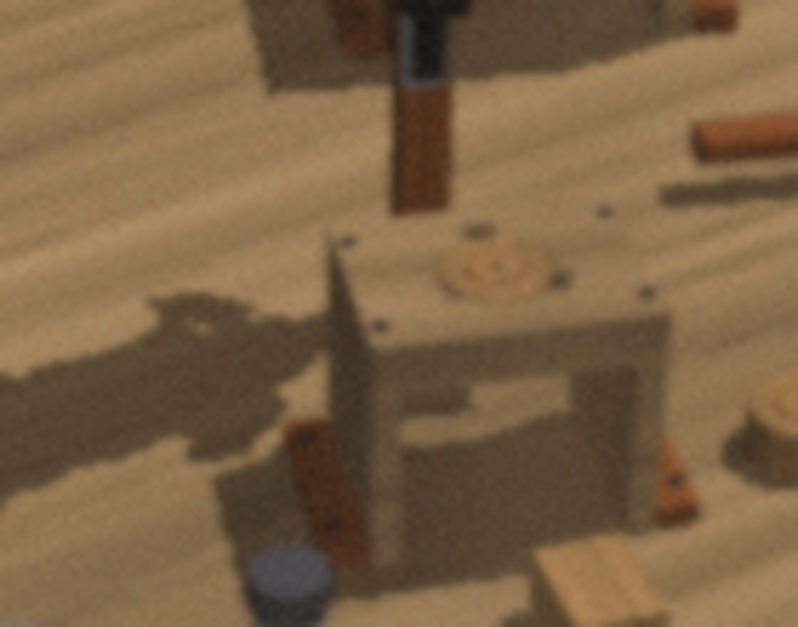

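View pics/d3.png

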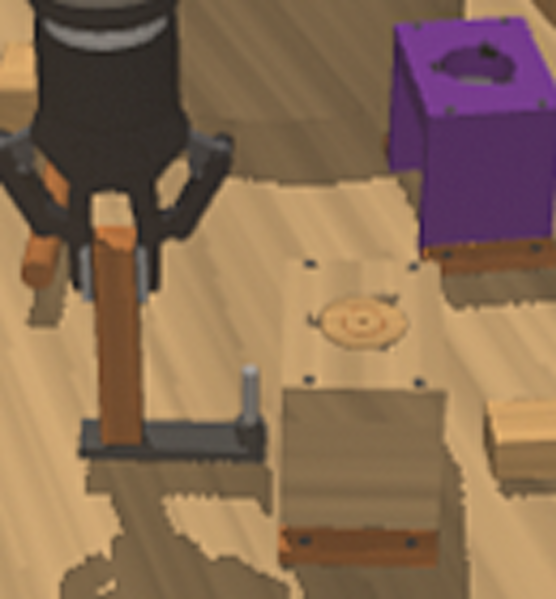

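Run:
```python
from bench import r,eyes,spotter
from h import *
np.set_printoptions(precision=4,suppress=True)
W=wristcam(eyes,r);D=eyes.grab_frame("side")
ux=np.array([np.cos(-.342),np.sin(-.342)]);uy=np.array([-ux[1],ux[0]])
w=lambda u,b,f:(np.array(u)+.5)/f-.5+np.array(b)
rw=w((222,492),(330,100),4);dw=w((753,588),(330,100),4);rs=w((251,370),(220,120),4.28);ds=w((363,322),(220,120),4.28)
print("tri rod",tri([W,D],[rw,rs]),"tri disc",tri([W,D],[dw,ds]))
for n,p,a,b in(("W",W,rw,dw),("D",D,rs,ds)):
    for z in(.073,.075,.077):
        A=atz(p,a,z);B=atz(p,b,.112);d=(B-A)[:2];print(n,z,A,B,"fwd",d@ux,"left",d@uy)
o=r.get_obs();print(o["tcp_pos"], o["tcp_pos"][:2]+.075*ux)
```

```text
tri rod [0.5562 0.0877 0.0719] tri disc [0.6159 0.0641 0.1102]
W 0.073 [0.5553 0.0883 0.073 ] [0.6155 0.0652 0.112 ] fwd 0.06443543508863896 left -0.0015839750248638103
W 0.075 [0.5548 0.0892 0.075 ] [0.6155 0.0652 0.112 ] fwd 0.0651975725576315 left -0.0022649313762188386
W 0.077 [0.5543 0.0901 0.077 ] [0.6155 0.0652 0.112 ] fwd 0.06595971002662418 left -0.0029458877275738288
D 0.073 [0.5564 0.0865 0.073 ] [0.6142 0.0613 0.112 ] fwd 0.0629190993399765 left -0.004362238656736333
D 0.075 [0.5555 0.084  0.075 ] [0.6142 0.0613 0.112 ] fwd 0.06286346309297666 left -0.0017556252243884282
D 0.077 [0.5547 0.0816 0.077 ] [0.6142 0.0613 0.112 ] fwd 0.06280782684597681 left 0.0008509882079594765
[0.4834 0.1101 0.1357] [0.5541 0.085 ]
```

{"fn": "carry_out", "kwargs": {"series": "-0.13 2 0 0 0;0 2 0 0 0;0 1.5 0 0 0;0 1.4 0 0 0;0 0 0 0 0;0 0 0 0 0"}}

```text
clock: 8.2
tcp_pos: [0.5465, 0.0859, 0.1341]
orientation: [-2.565, -1.812, 0.001]
contact_force: [-0.0, 1.0, -2.8]
grip_width: 0.0228
```

{"fn": "carry_out", "kwargs": {"series": "0 0 -0.2 0 0;0 0 -0.2 0 0;0 0 0 0 0"}}

```text
clock: 8.57
tcp_pos: [0.5472, 0.0859, 0.1387]
orientation: [2.566, 1.813, 0.001]
contact_force: [0.3, 0.5, -2.3]
grip_width: 0.0227
```

{"fn": "carry_out", "kwargs": {"series": "0 0 -0.1 0 0;0 0 0 0 0"}}

```text
clock: 8.82
tcp_pos: [0.5471, 0.0857, 0.1394]
orientation: [2.566, 1.812, 0.0]
contact_force: [0.7, 0.3, -2.2]
grip_width: 0.023
```

{"fn": "carry_out", "kwargs": {"series": "0 0 -0.1 0 0;0 0 0 0 0"}}

```text
clock: 9.07
tcp_pos: [0.5472, 0.0857, 0.1404]
orientation: [2.566, 1.812, 0.0]
contact_force: [0.3, 0.0, -2.7]
grip_width: 0.0228
```

{"fn": "carry_out", "kwargs": {"series": "0 0 -0.1 0 0;0 0 0 0 0"}}

```text
clock: 9.32
tcp_pos: [0.547, 0.0856, 0.1411]
orientation: [-2.566, -1.812, 0.0]
contact_force: [0.4, -0.6, -4.8]
grip_width: 0.023
```

Contact begins (−2.1 N extra) at about z 0.1408.

{"fn": "carry_out", "kwargs": {"series": "0 0 -0.1 0 0;0 0 0 0 0"}}

```text
clock: 9.57
tcp_pos: [0.547, 0.0855, 0.1419]
orientation: [-2.566, -1.812, 0.001]
contact_force: [2.0, 0.2, -8.3]
grip_width: 0.0231
```

{"fn": "carry_out", "kwargs": {"series": "0.171 -0.03 0 0 0;0 0 0 0 0"}}

```text
clock: 9.82
tcp_pos: [0.547, 0.0867, 0.142]
orientation: [2.567, 1.811, -0.002]
contact_force: [0.6, -2.8, -7.6]
grip_width: 0.023
```

{"fn": "carry_out", "kwargs": {"series": "0.15 -0.087 0 0 0;0 0 0 0 0"}}

```text
clock: 10.07
tcp_pos: [0.5466, 0.089, 0.1421]
orientation: [-2.566, -1.812, 0.002]
contact_force: [-0.7, -2.9, -7.7]
grip_width: 0.023
```

{"fn": "carry_out", "kwargs": {"series": "0.112 -0.133 0 0 0;0 0 0 0 0"}}

```text
clock: 10.32
tcp_pos: [0.5463, 0.0917, 0.1428]
orientation: [-2.565, -1.814, -0.002]
contact_force: [-1.2, 0.2, -3.2]
grip_width: 0.023
```

{"fn": "carry_out", "kwargs": {"series": "0.059 -0.163 0 0 0;0 0 0 0 0"}}

```text
clock: 10.58
tcp_pos: [0.5454, 0.0923, 0.1428]
orientation: [2.565, 1.813, 0.003]
contact_force: [0.1, -0.8, -2.7]
grip_width: 0.0232
```

{"fn": "carry_out", "kwargs": {"series": "0 -0.174 0 0 0;0 0 0 0 0"}}

```text
clock: 10.82
tcp_pos: [0.5433, 0.0924, 0.1424]
orientation: [2.566, 1.812, 0.001]
contact_force: [-0.4, -0.2, -2.7]
grip_width: 0.0226
```

Force dropped to just the tool's weight from 60° to 100°: the hole. Step back to its middle and try upward.

{"fn": "carry_out", "kwargs": {"series": "0 0.12 0 0 0;0 0 -0.1 0 0;0 0 -0.05 0 0;0 0 0 0 0"}}

```text
clock: 11.32
tcp_pos: [0.5444, 0.0919, 0.1439]
orientation: [2.566, 1.812, 0.0]
contact_force: [0.6, 0.0, -2.8]
grip_width: 0.023
```

{"fn": "carry_out", "kwargs": {"series": "0 0 -0.1 0 0;0 0 0 0 0"}}

```text
clock: 11.58
tcp_pos: [0.5444, 0.0919, 0.1449]
orientation: [2.566, 1.812, 0.0]
contact_force: [0.0, -0.4, -3.1]
grip_width: 0.023
```

{"fn": "carry_out", "kwargs": {"series": "0 0 -0.1 0 0;0 0 -0.1 0 0;0 0 -0.1 0 0;0 0 0 0 0"}}

```text
clock: 12.08
tcp_pos: [0.5444, 0.0919, 0.1479]
orientation: [2.566, 1.812, 0.0]
contact_force: [-0.5, 0.1, -3.2]
grip_width: 0.0229
```

{"fn": "carry_out", "kwargs": {"series": "0 0 -0.1 0 0;0 0 0 0 0"}}

```text
clock: 12.32
tcp_pos: [0.5444, 0.0918, 0.1488]
orientation: [-2.566, -1.812, 0.0]
contact_force: [-0.4, -0.6, -2.9]
grip_width: 0.0231
```

{"fn": "carry_out", "kwargs": {"series": "0 0 -0.1 0 0;0 0 0 0 0"}}

```text
clock: 12.58
tcp_pos: [0.5442, 0.0918, 0.1495]
orientation: [-2.566, -1.812, 0.001]
contact_force: [0.7, -0.1, -6.3]
grip_width: 0.0227
```

{"fn": "carry_out", "kwargs": {"series": "0 0 -0.1 0 0;0 0 0 0 0"}}

```text
clock: 12.82
tcp_pos: [0.544, 0.0919, 0.1505]
orientation: [-2.566, -1.812, 0.001]
contact_force: [0.1, 0.6, -7.3]
grip_width: 0.023
```

{"fn": "carry_out", "kwargs": {"series": "0 0 -0.05 0 0;0 0 0 0 0"}}

```text
clock: 13.08
tcp_pos: [0.5441, 0.0919, 0.1512]
orientation: [-2.566, -1.812, 0.001]
contact_force: [0.1, -0.4, -7.4]
grip_width: 0.0227
```

{"fn": "carry_out", "kwargs": {"series": "0 0 -0.05 0 0;0 0 0 0 0"}}

```text
clock: 13.32
tcp_pos: [0.5442, 0.0919, 0.1517]
orientation: [-2.566, -1.812, 0.0]
contact_force: [1.0, 1.1, -7.1]
grip_width: 0.0228
```

{"fn": "carry_out", "kwargs": {"series": "0 0 -0.05 0 0;0 0 0 0 0"}}

```text
clock: 13.58
tcp_pos: [0.5443, 0.0918, 0.1523]
orientation: [-2.566, -1.812, 0.0]
contact_force: [-0.2, 0.6, -8.0]
grip_width: 0.0226
```

{"fn": "carry_out", "kwargs": {"series": "0 0 -0.06 0 0;0 0 -0.06 0 0;0 0 -0.06 0 0;0 0 0 0 0"}}

```text
clock: 14.08
tcp_pos: [0.5444, 0.0918, 0.1542]
orientation: [2.566, 1.812, 0.0]
contact_force: [0.1, 0.5, -7.9]
grip_width: 0.0227
```

{"fn": "carry_out", "kwargs": {"series": "0 0 -0.06 0 0;0 0 -0.06 0 0;0 0 -0.06 0 0;0 0 0 0 0"}}

```text
clock: 14.58
tcp_pos: [0.5444, 0.0918, 0.1559]
orientation: [2.566, 1.812, 0.0]
contact_force: [-0.2, 0.2, -6.7]
grip_width: 0.0227
```

{"fn": "carry_out", "kwargs": {"series": "0 0 -0.06 0 0;0 0 -0.06 0 0;0 0 -0.06 0 0;0 0 0 0 0"}}

```text
clock: 15.08
tcp_pos: [0.5444, 0.0919, 0.1578]
orientation: [2.566, 1.812, 0.0]
contact_force: [-0.5, 0.5, -6.9]
grip_width: 0.0228
```

{"fn": "carry_out", "kwargs": {"series": "0 0 -0.06 0 0;0 0 -0.06 0 0;0 0 -0.06 0 0;0 0 0 0 0"}}

```text
clock: 15.58
tcp_pos: [0.5443, 0.0918, 0.1595]
orientation: [2.566, 1.812, -0.0]
contact_force: [0.1, 0.5, -7.4]
grip_width: 0.0229
```

Run:
```python
from bench import r,eyes,spotter
from h import *
o=r.get_obs();print(o["tcp_pos"],o["contact_force"],o["moment"])
W=wristcam(eyes,r);D=eyes.grab_frame("side")
a=cv2.resize(W["color"][100:400,160:560],None,fx=1.5,fy=1.5);b=cv2.resize(D["color"][120:260,220:360],None,fx=4.28,fy=4.28,interpolation=2)
cv2.imwrite("pics/w4.png",a);cv2.imwrite("pics/d4.png",b)
```

```text
[0.5443388  0.09179659 0.15954904] [ 0.08139444  0.52297039 -7.43621569] [ 0.23287493  0.42958204 -0.00151995]
```

View pics/w4.png

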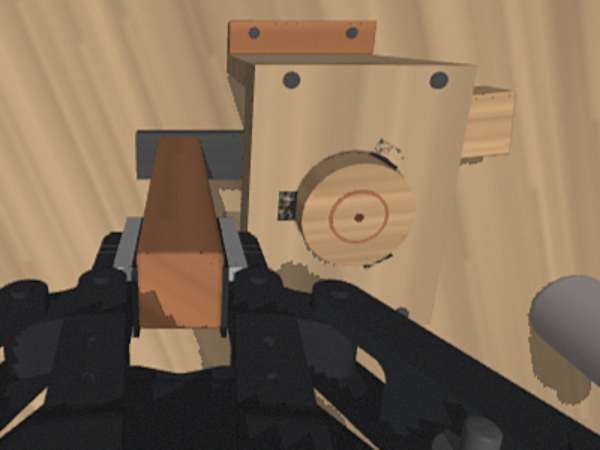

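View pics/d4.png

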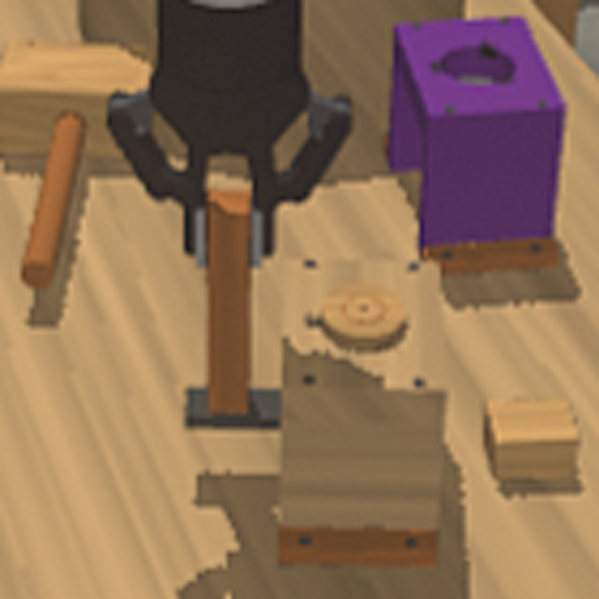

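The blank stands ~9.5 mm proud, upright (side crop disc centre moved from row 322 to 308; 3.3 px ≈ 9.5 mm). A touch more, then lower out.

{"fn": "carry_out", "kwargs": {"series": "0 0 -0.06 0 0;0 0 0 0 0;0 0 0.15 0 0;0 0 0.2 0 0;0 0 0.2 0 0;0 0 0 0 0"}}

```text
clock: 16.42
tcp_pos: [0.5446, 0.0918, 0.1547]
orientation: [2.566, 1.812, 0.001]
contact_force: [-0.5, -0.2, -3.1]
grip_width: 0.0228
```

{"fn": "carry_out", "kwargs": {"series": "0 0 0.3 0 0;0 0 0.3 0 0;0 0 0.3 0 0;0 0 0.3 0 0;0 0 0 0 0"}}

```text
clock: 17.05
tcp_pos: [0.5442, 0.0918, 0.1423]
orientation: [-2.566, -1.812, 0.001]
contact_force: [-0.4, 0.4, -2.4]
grip_width: 0.0227
```

{"fn": "carry_out", "kwargs": {"series": "0 0 0.3 0 0;0 0 0.3 0 0;0 0 0.3 0 0;0 0 0 0 0;0 0 0 0 0"}}

```text
clock: 17.68
tcp_pos: [0.5444, 0.0919, 0.1336]
orientation: [-2.566, -1.812, -0.0]
contact_force: [0.4, -1.1, -2.9]
grip_width: 0.0226
```

{"fn": "carry_out", "kwargs": {"series": "0 -1.5 0 0 0;0 -2 0 0 0;0 -2.4 0 0 0;0 -2 0 0 0;0 0 0.5 0 0;0 0 0.5 0 0;0 0 0 0 0"}}

```text
clock: 18.55
tcp_pos: [0.4703, 0.1179, 0.1231]
orientation: [-2.567, -1.811, 0.001]
contact_force: [-0.9, -0.2, -3.0]
grip_width: 0.0229
```

{"fn": "carry_out", "kwargs": {"series": "0 0 0.1 0 0;0 0 0.1 0 0;0 0 0 0 0"}}

```text
clock: 18.92
tcp_pos: [0.47, 0.1182, 0.1215]
orientation: [2.566, 1.812, -0.0]
contact_force: [-0.4, -0.5, -3.1]
grip_width: 0.0228
```

{"fn": "carry_out", "kwargs": {"series": "0 0 0.08 0 0;0 0 0 0 0"}}

```text
clock: 19.18
tcp_pos: [0.47, 0.1183, 0.1208]
orientation: [2.566, 1.812, 0.0]
contact_force: [0.3, -1.0, -2.3]
grip_width: 0.0232
```

{"fn": "carry_out", "kwargs": {"series": "0 0 0.06 0 0;0 0 0 0 0"}}

```text
clock: 19.42
tcp_pos: [0.4699, 0.1185, 0.1207]
orientation: [-2.566, -1.812, -0.0]
contact_force: [-3.1, 0.6, 5.5]
grip_width: 0.023
```

Foot is on the bench. Release and rise.

{"fn": "carry_out", "kwargs": {"series": "0 0 0 0 0.3;0 0 0 0 0.6;0 0 0 0 0.8;0 0 0 0 1;0 0 0 0 1;0 0 0 0 1"}}

```text
clock: 20.18
tcp_pos: [0.4699, 0.1182, 0.1202]
orientation: [-2.566, -1.812, -0.0]
contact_force: [1.0, 0.7, -0.3]
grip_width: 0.0856
```

{"fn": "carry_out", "kwargs": {"series": "0 0 -2 0 1;0 0 -4 0 1;0 0 -4 0 1;0 0 -3 0 1;0 0 0 0 1"}}

```text
clock: 20.8
tcp_pos: [0.4713, 0.1187, 0.2526]
orientation: [2.565, 1.811, 0.008]
contact_force: [1.0, 0.1, -0.4]
grip_width: 0.0855
```

Run:
```python
from bench import r,eyes,spotter
from h import *
o=r.get_obs();print(o["tcp_pos"],o["contact_force"],o["clock"])
W=wristcam(eyes,r);D=eyes.grab_frame("side");S=eyes.grab_frame("scene")
cv2.imwrite("pics/w5.png",W["color"]);cv2.imwrite("pics/d5.png",cv2.resize(D["color"][120:260,220:360],None,fx=4.28,fy=4.28,interpolation=2))
cv2.imwrite("pics/s5.png",S["color"])
for q,z in(("rod_tip",.06),("grip",.125),("tool",0)):
  for n,p in(("S",S),("D",D),("W",W)):
    for m in spotter.mark_of(p,q)[:1]: print(q,n,m["uv"],m["confidence"],atz(p,m["uv"],z))
```

```text
[0.47132338 0.11873708 0.25257139] [ 1.02372043  0.09646071 -0.44877491] 20.8
rod_tip D [267.5, 209.7] 0.41 [0.53166189 0.09661678 0.06      ]
rod_tip W [343.1, 186.7] 0.48 [0.54011518 0.09698276 0.06      ]
grip S [304.6, 171.3] 0.82 [0.48231366 0.11713488 0.125     ]
grip D [243.5, 185.7] 0.76 [0.47996885 0.12474384 0.125     ]
grip W [279.8, 200.7] 0.97 [0.47227081 0.12152143 0.125     ]
tool S [305.7, 209.1] 0.83 [0.47585669 0.12754753 0.        ]
tool D [242.7, 232.2] 0.95 [ 4.67044151e-01  1.01009388e-01 -1.11022302e-16]
tool W [278.5, 175.5] 0.9 [0.4718736  0.12412761 0.        ]
```

View pics/w5.png

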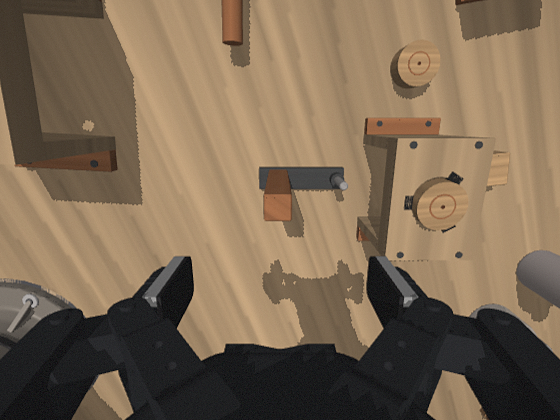

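View pics/d5.png

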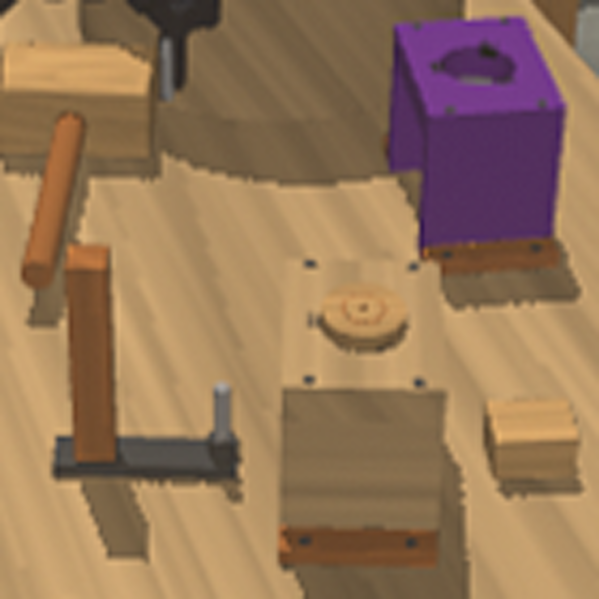

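View pics/s5.png

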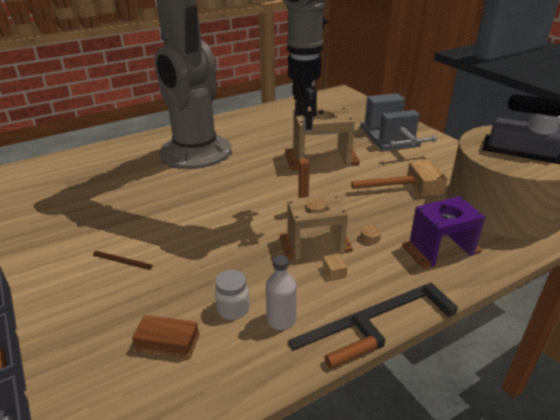

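The tool stands upright with its rod about 79 mm from the pocket axis (side crop, rod at (222,385)). The blank is upright and still proud (disc at (363,308)). The bystanders have not moved.

Run:
```python
from bench import r
print(r.hand_in())
```

```text
the job is handed in; nothing more can be done
None
```

The blank now stands about 10 mm proud and upright in the small plywood nest, and the job is handed in at about 21 s of the 64 s. There is no verdict to report, since the hand-in gives none.

- **Finding the hole:** I gripped the tool from above and brought its rod in under the nest from the robot's side. With about 5–6 N on the guide plate I felt round a 5 mm circle. The force fell to just the tool's weight at about 60–100° from straight in (towards the nest's left side), so I went up there.
- **Pushing:** The blank slid at roughly 4–6 N, with no reading near the 22 N limit. The side camera put it about 9.5 mm up before a last 0.6 mm push. That figure comes from a shift of only about 3 pixels, so it is good to a millimetre or two.
- **Leaving the tool:** I lowered the rod out, backed off, set the foot on the bench and opened the fingers. The last pictures show the tool upright, with its rod about 75–80 mm from the pocket axis and clear of the nest. The bystanders look unmoved.

**Disagreements:** The cameras differed by 2–3 mm on sideways positions, and the spotter's marks for the tool scattered by up to about 2 cm at the end. I went by the arm's own position and the pictures instead.

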